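# Make up the parts for two wheel jobs

### The arm

A 6-joint arm with a two-finger parallel gripper is mounted at the origin on the work surface. World frame = base frame: x ahead of the robot, y to its left, z up, the work surface at z = 0. Lengths are in mm, angles in rad, forces in N, time in s.
With the tool pointing down it reaches from about 325 to 875 mm from the base axis. Payload 4.4 kg.
Tool frame: the origin (TCP) lies on the centre line of the jaws, within the pads' length; the fingertips stand ahead of it and the grasp point (between the pads) lies 6 mm ahead of it (ctrl.tcp_to_tips is the z of the fingertips in the tool frame, in mm); z points along the fingers, y is the direction in which the jaws open and shut (so a half turn about z gives the same grasp; the last joint's range is limited). The gripper opens to 85 mm and grips with 20 to 120 N. Pads are 22 mm wide; open, the fingers measure 114 mm over their backs; the gripper's body (76 mm by 85 mm) begins 54 mm behind the grasp point. The pads swing forward as they close: fully open they stand 13 mm farther back than shut.
Start: joints at [-1.492, 0.207, 1.542, -0, 1.393, -0.15], TCP at [130.962, -559.889, 220.482] pointing down, gripper open.
Joint ranges: [-2.73, 2.73], [-0.86, 2.22], [0.23, 2.46], [-1.11, 4.25], [0.08, 2.63], [-2.82, 2.82]. Speed limits (rad/s): [2.79, 2.79, 3.14, 3.14, 3.14, 3.14].

### API

Orientations are given as a 3x3 rotation matrix whose columns are the frame's x, y, z axes.
In Python, from plant import ctrl, sensors, optics gives the robot as it stands. Calls block until the motion is done:
- ctrl.move_ptp(position, orientation): joint-space move of the TCP to a pose.
- ctrl.move_l(position, rot=None, vel=150, threshold=None): straight line of the TCP; rot=None keeps the orientation; vel is the mean speed in mm/s. With threshold (N) it stops when the force on the tool has changed by that much, and returns True; else False.
- ctrl.set_joints(angles): joint-space move.
- ctrl.gripper_to(opening, force=None): finger opening in mm; force is the grip in N (None keeps the last); returns when the fingers have stopped.
- ctrl.hold(seconds).
- ctrl.solve_ik(position, orientation): joint angles nearest the present ones, or None.
- sensors.read_state(): the state.
- optics.grab_frame(name): name is "side" or "top"; returns (picture, depth): 400x640x3 uint8, red, green, blue; 400x640 float32, mm along the optical axis (not along the pixel's ray), 0 where there is no reading.
- optics.camera_params(name): a dict with "mtx" (3x3 intrinsics, pixels), "R" (3x3) and "t" (3): a world point X has camera coordinates R X + t. Camera axes: x right, y down, z forward; pixel columns grow to the right and rows downward; lengths in mm; the calibration is good to about 2 mm. A picture is of the moment at which its call begins. camera_params takes no time and is no camera call.
A pose or a line that the arm cannot do raises ctrl.MotionError and nothing moves.
- ctrl.finish_job(): hands the job in, once; it reports no verdict.
The state is a dict: "t": time; "q": joint angles; "qvel": joint speeds; "tau": joint torques, N m; "eef_pos": TCP position; "eef_rot": TCP orientation; "force": force on the tool from outside, world axes, zero at the start; "wrist_torque": the same for the moment, N m; "grip_width": finger opening in mm.
Only numpy, scipy, OpenCV 4.12 (cv2) and the standard library are available. Lean on these libraries where they do the work, as an engineer would, in place of code of your own. Each camera call takes 0.05 s, during which the arm holds its last target. There are 200 camera calls.

### The job

Make up the parts for two cars. In the long tray put the tall oil filter, the large wheel bearing and the castellated axle nut (oil service and front wheel bearing); in the short tray put the small wheel bearing and the hub dust cap (rear wheel bearing). Put one part in each compartment, set down flat on its floor the same way up as it stands now, without dropping any, and leave the short filter and the plain nut where they are.

Things in the scene. Friction and masses are not known exactly. Their poses are not given: they have to be found in the camera images.
- tray_three: The long job tray: grey sheet-steel tray, 126 mm wide and 288 mm long, open on top, with two dividers that make three equal compartments in a row. Walls 3 mm thick and 22 mm high, dividers 3 mm thick and 16 mm high, floor 3 mm thick. Each compartment is 120 x 92 mm inside. Origin: centre of its underside; x runs across the tray, y along it, z up. Compartment centres at y = -95, 0 and +95 mm (x = 0). It does not slide.
- tray_two: The short job tray: the same grey steel, width, walls and floor (126 mm wide, walls 22 mm high and 3 mm thick, floor 3 mm thick), 193 mm long, with one divider (3 mm thick, 16 mm high) that makes two compartments of 120 x 92 mm inside. Origin: centre of its underside; x across, y along it, z up. Compartment centres at y = -47.5 and +47.5 mm (x = 0). It does not slide.
- filter_tall_c (a point): Spin-on oil filter: white painted steel can standing upright, a dark band round it, fluted round the domed end, which is up; the tall one: 64 mm diameter up to 80 mm, 92 mm high, about 0.3 kg. This point lies on its axis, half-way up; z points up along the axis. Loose, on the bench.
- filter_short_c (a point): Spin-on oil filter: white painted steel can standing upright, a dark band round it, fluted round the domed end, which is up; the short one: 64 mm diameter, 60 mm high. It stays in the stock. This point lies on its axis, half-way up; z points up along the axis. Loose, on the bench.
- bearing_large_c (a point): Large wheel bearing: a thick plain steel ring with a black seal between its two races, lying flat, 64 mm outside, 34 mm bore, 37 mm high, about 0.5 kg. This point lies on its axis, half-way up; z points up along the axis. Loose, on the bench.
- bearing_small_c (a point): Small wheel bearing: the same kind of ring, lying flat, 52 mm outside, 25 mm bore, 37 mm high, about 0.33 kg. This point lies on its axis, half-way up; z points up along the axis. Loose, on the bench.
- castle_nut_c (a point): Castellated axle nut: a steel hexagon nut lying flat, 36 mm across flats, 41.6 mm across corners, hexagon 18 mm high, with a slotted round crown of 32 mm diameter on top of it, 28 mm high in all, about 0.13 kg. Its x axis is square to one pair of flats (others every 60 degrees). This point lies on its axis, half-way up; z points up along the axis. Loose, on the bench.
- plain_nut_c (a point): Plain axle nut: a plain steel hexagon nut without a crown, lying flat, 30 mm across flats, 16 mm high. It stays in the stock. This point lies on its axis, half-way up; z points up along the axis. Loose, on the bench.
- dust_cap_c (a point): Hub dust cap: a bright pressed-metal cup, mouth down, with a domed closed top; 50 mm diameter, with a 53 mm rim 3 mm high at its foot, straight up to 25 mm, 35 mm high, about 0.06 kg. This point lies on its axis, half-way up; z points up along the axis. Loose, on the bench.
Things that resemble listed ones, but are neither listed nor needed, are in the scene too. Leave any brown or green look-alike of the part that bears castle_nut_c alone. What is shaped like the part that bears bearing_small_c but orange is not meant.

How it is judged (in metres and radians):
At the end, for the whole second after the job is handed in: One part in each compartment, three in the long tray and two in the short as asked, flat on the tray floor (height within 4 mm, tilt under 0.1 rad, centre within 35 mm along and 45 mm across of its centre), at rest; the short filter and plain nut upright within 15 mm of their start (((x of filter_tall_c in the frame of tray_three between -0.045 and 0.045 m and y of filter_tall_c in the frame of tray_three between -0.13 and -0.06 m and z of filter_tall_c in the frame of tray_three between 0.045 and 0.053 m and angle between filter_tall_c's own z axis and vertical below 0.1 rad) or (x of bearing_large_c in the frame of tray_three between -0.045 and 0.045 m and y of bearing_large_c in the frame of tray_three between -0.13 and -0.06 m and z of bearing_large_c in the frame of tray_three between 0.0175 and 0.0255 m and angle between bearing_large_c's own z axis and vertical below 0.1 rad) or (x of castle_nut_c in the frame of tray_three between -0.045 and 0.045 m and y of castle_nut_c in the frame of tray_three between -0.13 and -0.06 m and z of castle_nut_c in the frame of tray_three between 0.013 and 0.021 m and angle between castle_nut_c's own z axis and vertical below 0.1 rad)) and ((x of filter_tall_c in the frame of tray_three between -0.045 and 0.045 m and y of filter_tall_c in the frame of tray_three between -0.035 and 0.035 m and z of filter_tall_c in the frame of tray_three between 0.045 and 0.053 m and angle between filter_tall_c's own z axis and vertical below 0.1 rad) or (x of bearing_large_c in the frame of tray_three between -0.045 and 0.045 m and y of bearing_large_c in the frame of tray_three between -0.035 and 0.035 m and z of bearing_large_c in the frame of tray_three between 0.0175 and 0.0255 m and angle between bearing_large_c's own z axis and vertical below 0.1 rad) or (x of castle_nut_c in the frame of tray_three between -0.045 and 0.045 m and y of castle_nut_c in the frame of tray_three between -0.035 and 0.035 m and z of castle_nut_c in the frame of tray_three between 0.013 and 0.021 m and angle between castle_nut_c's own z axis and vertical below 0.1 rad)) and ((x of filter_tall_c in the frame of tray_three between -0.045 and 0.045 m and y of filter_tall_c in the frame of tray_three between 0.06 and 0.13 m and z of filter_tall_c in the frame of tray_three between 0.045 and 0.053 m and angle between filter_tall_c's own z axis and vertical below 0.1 rad) or (x of bearing_large_c in the frame of tray_three between -0.045 and 0.045 m and y of bearing_large_c in the frame of tray_three between 0.06 and 0.13 m and z of bearing_large_c in the frame of tray_three between 0.0175 and 0.0255 m and angle between bearing_large_c's own z axis and vertical below 0.1 rad) or (x of castle_nut_c in the frame of tray_three between -0.045 and 0.045 m and y of castle_nut_c in the frame of tray_three between 0.06 and 0.13 m and z of castle_nut_c in the frame of tray_three between 0.013 and 0.021 m and angle between castle_nut_c's own z axis and vertical below 0.1 rad)) and ((x of bearing_small_c in the frame of tray_two between -0.045 and 0.045 m and y of bearing_small_c in the frame of tray_two between -0.0825 and -0.0125 m and z of bearing_small_c in the frame of tray_two between 0.0175 and 0.0255 m and angle between bearing_small_c's own z axis and vertical below 0.1 rad) or (x of dust_cap_c in the frame of tray_two between -0.045 and 0.045 m and y of dust_cap_c in the frame of tray_two between -0.0825 and -0.0125 m and z of dust_cap_c in the frame of tray_two between 0.0165 and 0.0245 m and angle between dust_cap_c's own z axis and vertical below 0.1 rad)) and ((x of bearing_small_c in the frame of tray_two between -0.045 and 0.045 m and y of bearing_small_c in the frame of tray_two between 0.0125 and 0.0825 m and z of bearing_small_c in the frame of tray_two between 0.0175 and 0.0255 m and angle between bearing_small_c's own z axis and vertical below 0.1 rad) or (x of dust_cap_c in the frame of tray_two between -0.045 and 0.045 m and y of dust_cap_c in the frame of tray_two between 0.0125 and 0.0825 m and z of dust_cap_c in the frame of tray_two between 0.0165 and 0.0245 m and angle between dust_cap_c's own z axis and vertical below 0.1 rad)) and linear speed of each of filter_tall, bearing_large, castle_nut, bearing_small, dust_cap below 0.02 m/s and distance of each of filter_short_c, plain_nut_c from where it was at the start of the episode below 0.015 m and angle between each of filter_short_c, plain_nut_c's own z axis and vertical below 0.1 rad); the robot touches nothing.
It fails at once if a part dropped: it falls free of the fingers faster than 0.7 m/s (a drop of about 25 mm) ((linear speed of filter_tall above 0.7 m/s and contact force between the fingers and filter_tall below 0.05 N) or (linear speed of bearing_large above 0.7 m/s and contact force between the fingers and bearing_large below 0.05 N) or (linear speed of castle_nut above 0.7 m/s and contact force between the fingers and castle_nut below 0.05 N) or (linear speed of bearing_small above 0.7 m/s and contact force between the fingers and bearing_small below 0.05 N) or (linear speed of dust_cap above 0.7 m/s and contact force between the fingers and dust_cap below 0.05 N)).
It also fails if it takes over 122 s, if anything falls off the work surface, if the arm or the gripper's body presses on something with over 40 N, if the wrist force passes 120 N, or if a joint passes its speed limit or range.

## Working session

There is one attempt and no reset: what is moved stays moved. The work goes in short steps, each a Python script; the robot and the scene stay as the last script left them, time stands still between calls to the robot, and variables do not carry over. Pictures are saved under pics/ and viewed, about 12 in all and at most 16, crops included, and the job is handed in when it is done.

```bash
mkdir -p pics; ls
python3 - <<'E'
from plant import ctrl, sensors, optics
import cv2, numpy as np
for n in("top","side"):
    p,d=optics.grab_frame(n); cv2.imwrite(f"pics/{n}0.png",p[:,:,::-1]); np.save(f"pics/{n}0.npy",d)
    c=optics.camera_params(n); print(n,c["mtx"].tolist(),np.round(c["R"],3).tolist(),c["t"],(d==0).mean())
print(ctrl.tcp_to_tips, sensors.read_state())
E
```

```text
pics
top [[462.44456079301403, 0.0, 318.57662005424106], [0.0, 462.44456079301403, 209.65666460952852], [0.0, 0.0, 1.0]] [[-0.016, -1.0, -0.011], [-0.993, 0.017, -0.118], [0.118, 0.009, -0.993]] [ -38.01732578  601.20671865 1368.30612822] 0.0041171875
side [[407.4457617570673, 0.0, 317.56879373939756], [0.0, 407.4457617570673, 200.53859159727327], [0.0, 0.0, 1.0]] [[0.998, -0.056, 0.014], [-0.03, -0.708, -0.706], [0.049, 0.704, -0.708]] [-582.27231356   28.46791623 1205.72109964] 0.00423046875
25.0 {'t': 0.1, 'q': array([-1.49148899e+00,  2.07393354e-01,  1.54283522e+00,  2.38713177e-05,
        1.39349879e+00, -1.50487056e-01]), 'qvel': array([ 8.29337945e-04, -1.43502455e-03, -4.31463180e-03,  5.23898882e-04,
       -7.53145886e-06,  3.30361789e-04]), 'tau': array([-4.36825094e-04, -3.84091794e+01, -2.92549682e+01, -1.86993930e-04,
        4.73406573e-03, -2.27659154e-05]), 'eef_pos': array([ 130.91834722, -559.16187545,  219.39720042]), 'eef_rot': array([[ 9.73714237e-01,  2.27773051e-01, -1.45697586e-04],
       [ 2.27772839e-01, -9.73711969e-01,  2.12986283e-03],
       [ 3.43257872e-04, -2.10706372e-03, -9.99997721e-01]]), 'force': array([-0.17365672, -0.30013656,  0.39399131]), 'wrist_torque': array([-0.00835956, -0.00528868,  0.01623379]), 'grip_width': 85.49137992551273}
```

View pics/top0.png

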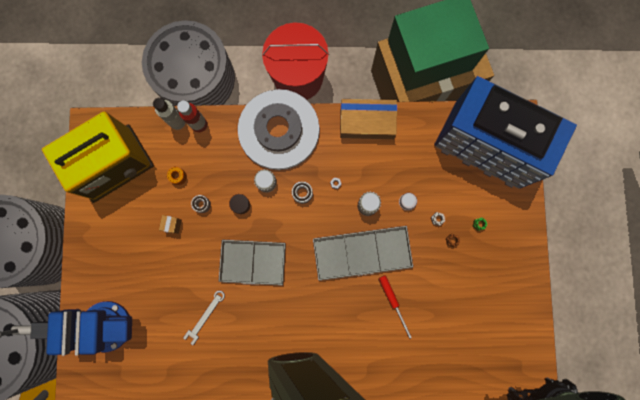

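View pics/side0.png

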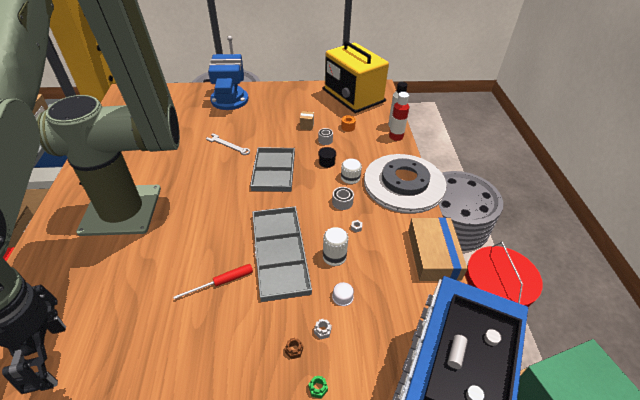

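Top view: tray_two is at (253,263), tray_three at (363,254) and the filters at (370,203) and (265,181). The bearings are at (302,192) and (200,204), with an orange one at (176,176). The nuts are at (438,219) and (335,183), plus brown and green ones. Cap candidates are at (408,201), white, and (240,204), black. I'll confirm these in a crop and measure from both depth views.

```bash
cat > h.py <<'E'
from plant import ctrl, sensors, optics
import cv2, numpy as np
def cloud(n,d):
    c=optics.camera_params(n); v,u=np.indices(d.shape); K=c["mtx"]
    P=np.dstack([(u-K[0,2])/K[0,0]*d,(v-K[1,2])/K[1,1]*d,d]).astype(float)
    W=(P-c["t"])@c["R"]; W[d==0]=np.nan; return W
def clusters(n,d,img,zmin=7,box=(150,800,-500,500)):
    W=cloud(n,d); x,y,z=W[...,0],W[...,1],W[...,2]
    m=(z>zmin)&(z<130)&(x>box[0])&(x<box[1])&(y>box[2])&(y<box[3])
    k,L,S,C=cv2.connectedComponentsWithStats(m.astype(np.uint8),connectivity=4)
    for i in range(1,k):
        if 12<S[i,4]<2500:
            p=W[L==i]; zt=np.percentile(p[:,2],95); t=p[p[:,2]>zt-5]
            r=cv2.minAreaRect(p[:,:2].astype(np.float32)); rt=cv2.minAreaRect(t[:,:2].astype(np.float32))
            print(n,C[i].round(),"n",S[i,4],"ztop %.1f"%zt,"all",np.round(r[0]),np.round(r[1]),round(r[2]),"top",np.round(rt[0]),np.round(rt[1]),img[L==i].mean(0).round())
E
python3 - <<'E'
from h import *
cs=[]
for n in("top","side"):
    d=np.load(f"pics/{n}0.npy"); im=cv2.imread(f"pics/{n}0.png"); W=cloud(n,d)
    for uv in ([(300,235),(250,320),(450,260)] if n=="top" else [(230,220),(200,180)]): print("table",W[uv[1],uv[0]].round(1))
    clusters(n,d,im)
    cs.append(cv2.resize(im[160:300,150:500] if n=="top" else im[100:400,240:400],(800,320) if n=="top" else (480,900),interpolation=cv2.INTER_CUBIC))
a=cv2.resize(cs[1],(320,600)); cv2.imwrite("pics/c_top.png",cs[0]); 
im=cv2.imread("pics/side0.png"); 
l=cv2.resize(im[100:250,290:410],(480,600),interpolation=cv2.INTER_CUBIC); r=cv2.resize(im[215:400,270:370],(320,592),interpolation=cv2.INTER_CUBIC)
cv2.imwrite("pics/c_side.png",np.hstack([l,cv2.copyMakeBorder(r,0,8,0,0,0)]))
E
```

```text
table [526.6  11.    2.5]
table [271.  166.2  -3.9]
table [ 442.5 -448.6   -3.2]
top [454. 149.] n 502 ztop 124.9 all [ 771. -459.] [101.  17.] 63 top [ 771. -458.] [97. 15.] [61. 62. 67.]
top [141. 159.] n 368 ztop 124.3 all [765. 482.] [69. 36.] 0 top [764. 487.] [66. 24.] [10. 38. 56.]
top [279. 156.] n 1155 ztop 45.0 all [767.  73.] [224.  66.] 90 top [794.  76.] [74. 12.] [167. 166. 167.]
top [176. 175.] n 244 ztop 40.9 all [716. 391.] [51. 49.] 79 top [718. 392.] [48. 48.] [  6.  85. 149.]
top [265. 180.] n 384 ztop 63.4 all [694. 116.] [63. 63.] 42 top [694. 115.] [46. 49.] [150. 154. 157.]
top [335. 182.] n 58 ztop 20.5 all [ 687. -101.] [30. 30.] 45 top [ 686. -100.] [28. 26.] [160. 163. 170.]
top [302. 192.] n 281 ztop 40.3 all [656.   2.] [61. 61.] 90 top [657.   3.] [58. 59.] [ 93. 102. 112.]
top [369. 203.] n 421 ztop 94.7 all [ 614. -198.] [62. 61.] 90 top [ 615. -199.] [51. 50.] [147. 151. 155.]
top [239. 204.] n 330 ztop 48.9 all [624. 194.] [60. 57.] 44 top [624. 194.] [58. 55.] [42. 49. 64.]
top [408. 201.] n 224 ztop 37.8 all [ 625. -323.] [49. 49.] 89 top [ 627. -
[... 2879 characters left out ...]
] 86 top [ 616. -200.] [53. 52.] [158. 161. 164.]
side [224. 278.] n 506 ztop 27.9 all [ 308. -277.] [199.  24.] 24 top [ 354. -256.] [99. 20.] [ 73.  78. 205.]
side [343. 293.] n 369 ztop 36.8 all [ 626. -325.] [49. 49.] 64 top [ 626. -324.] [42. 42.] [205. 202. 207.]
side [422. 317.] n 86 ztop 124.2 all [ 778. -443.] [61.  9.] 62 top [ 773. -451.] [44.  9.] [ 94.  97. 109.]
side [322. 328.] n 231 ztop 30.7 all [ 570. -414.] [37. 36.] 71 top [ 572. -412.] [33. 31.] [153. 155. 163.]
side [414. 336.] n 31 ztop 123.2 all [ 765. -466.] [79.  9.] 62 top [ 747. -497.] [8. 3.] [87. 86. 92.]
side [294. 348.] n 241 ztop 30.8 all [ 504. -456.] [40. 36.] 71 top [ 505. -455.] [31. 33.] [ 37.  64. 107.]
```

View pics/c_side.png

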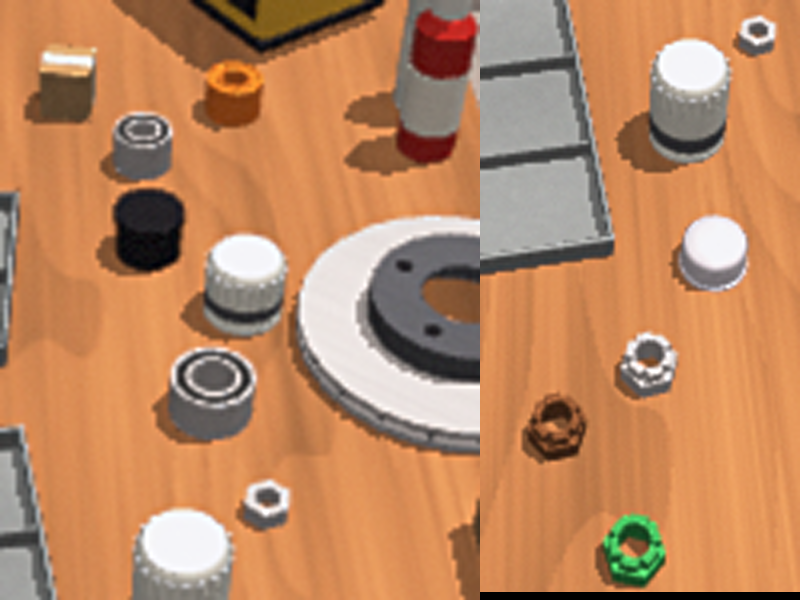

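View pics/c_top.png

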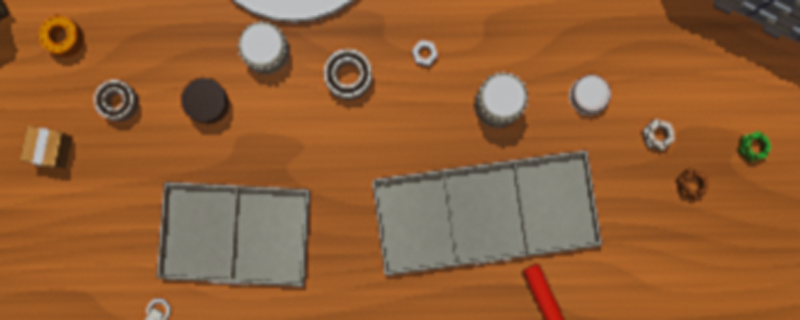

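Identification (top-image pixels):
- **Dust cap:** (408,201) is the bright domed cup. The black fluted can at (240,204) is a look-alike.
- **Castle nut:** the steel-coloured one at (438,219), not the brown (453,240) or green (480,224) one.
- **Small bearing:** the steel one at (200,204), not the orange one.
- **Large bearing:** (302,192).
- **Tall filter:** (370,203), measured 94 mm high, against 63 mm for the short one at (265,181).

Both views agree on positions to 1–3 mm, and heights read about 2.5 mm high. I'll fit the hex angle and tray angles, then fetch the nut first.

```bash
cat >> h.py <<'E'
NUT=(570.5,-412.);CAP=(626,-323.5);FIL=(615.,-199.5);BL=(657,2.);BS=(627.5,314.5)
T3=(469.5,-179.,7.0);T2=(446.5,158.5,-4.0)   # centre and yaw (deg) of tray x axis
def slot(T,y):
    a=np.radians(T[2]); return (T[0]-np.sin(a)*y, T[1]+np.cos(a)*y)
def rot(deg,p):
    """tool down, jaws along deg (or half turn), whichever keeps joint 6 most central"""
    best=None
    for k in (0,180):
        a=np.radians(deg+k); c,s=np.cos(a),np.sin(a); R=np.array([[-s,c,0],[c,s,0],[0,0,-1.]])
        q=ctrl.solve_ik(p,R)
        if q is not None and (best is None or abs(q[5])<best[0]): best=(abs(q[5]),R)
    return best[1]
def pick(xy,deg,w,ztcp,force,up=170):
    R=rot(deg,[*xy,up]); ctrl.gripper_to(min(85,w+22))
    ctrl.move_ptp([*xy,up],R); ctrl.move_l([*xy,ztcp+30],vel=250)
    hit=ctrl.move_l([*xy,ztcp],vel=80,threshold=12); ctrl.gripper_to(max(w-8,0),force)
    s=sensors.read_state(); print("pick hit",hit,"width",s["grip_width"],"z",s["eef_pos"].round(1),"F",s["force"].round(1),"t",s["t"])
    f0=s["force"][2]; ctrl.move_l([*xy,up],vel=200); s=sensors.read_state(); print("lifted width",s["grip_width"],"dFz",s["force"][2]-f0,"t",s["t"])
def place(xy,deg,w,ztcp,up=170):
    R=rot(deg,[*xy,up]); ctrl.move_ptp([*xy,up],R); ctrl.move_l([*xy,ztcp+18],vel=220); 
    hit=ctrl.move_l([*xy,ztcp+1],vel=30,threshold=6); s=sensors.read_state()
    print("place hit",hit,s["eef_pos"].round(1),"want z",ztcp+3,"w",s["grip_width"])
    ctrl.gripper_to(min(85,w+14)); ctrl.move_l([*xy,up],vel=220); print("t",sensors.read_state()["t"])
E
python3 - <<'E'
from h import *
for n in("top","side"):
    d=np.load(f"pics/{n}0.npy"); W=cloud(n,d); z=W[...,2]
    for T in(T3,T2):
        m=(z>12)&(z<35)&(np.hypot(W[...,0]-T[0],W[...,1]-T[1])<165)
        k,L,S,C=cv2.connectedComponentsWithStats(m.astype(np.uint8)); i=1+np.argmax(S[1:,4]); print(cv2.minAreaRect(W[L==i][:,:2].astype(np.float32)))
    for lo,hi in((6,40),(6,23)):
        m=(np.hypot(W[...,0]-NUT[0],W[...,1]-NUT[1])<32)&(z>lo)&(z<hi); p=W[m][:,:2]
        c=(p.max(0)+p.min(0))/2; th=np.arange(0,60,6)
        print(n,lo,hi,len(p),c.round(1),[(t,[round(np.ptp(p@[np.cos(a),np.sin(a)])) for a in np.radians([t,t+60,t+120])]) for t in th])
E
```

```text
((469.1776428222656, -178.7203369140625), (128.73385620117188, 289.8448181152344), 6.894697189331055)
((446.21319580078125, 158.40505981445312), (195.264892578125, 128.9486541748047), 85.98576354980469)
top 6 40 105 [ 570.2 -416.1] [(np.int64(0), [52, 49, 49]), (np.int64(6), [50, 49, 53]), (np.int64(12), [49, 49, 55]), (np.int64(18), [48, 49, 57]), (np.int64(24), [47, 48, 58]), (np.int64(30), [45, 47, 59]), (np.int64(36), [46, 45, 59]), (np.int64(42), [47, 43, 58]), (np.int64(48), [48, 43, 57]), (np.int64(54), [49, 46, 55])]
top 6 23 54 [ 570.2 -416.1] [(np.int64(0), [52, 49, 49]), (np.int64(6), [50, 49, 53]), (np.int64(12), [49, 49, 55]), (np.int64(18), [48, 49, 57]), (np.int64(24), [47, 48, 58]), (np.int64(30), [45, 47, 59]), (np.int64(36), [46, 45, 59]), (np.int64(42), [47, 43, 58]), (np.int64(48), [48, 43, 57]), (np.int64(54), [49, 46, 55])]
((469.99945068359375, -178.86953735351562), (128.98362731933594, 292.15301513671875), 7.120645046234131)
((446.1287841796875, 158.01202392578125), (201.66207885742188, 129.304443359375), 86.11023712158203)
side 6 40 236 [ 571.4 -413.8] [(np.int64(0), [40, 37, 39]), (np.int64(6), [41, 37, 39]), (np.int64(12), [42, 37, 39]), (np.int64(18), [42, 37, 38]), (np.int64(24), [42, 36, 38]), (np.int64(30), [41, 36, 37]), (np.int64(36), [40, 35, 37]), (np.int64(42), [38, 36, 36]), (np.int64(48), [37, 37, 38]), (np.int64(54), [37, 38, 39])]
side 6 23 125 [ 571.4 -414.1] [(np.int64(0), [40, 35, 39]), (np.int64(6), [41, 34, 39]), (np.int64(12), [42, 34, 39]), (np.int64(18), [42, 34, 38]), (np.int64(24), [42, 34, 38]), (np.int64(30), [41, 35, 37]), (np.int64(36), [40, 35, 37]), (np.int64(42), [38, 36, 36]), (np.int64(48), [37, 37, 38]), (np.int64(54), [36, 38, 39])]
```

Hex flats lie at about 45° + 60k, so I'll grip along −15°. Starting with the nut.

Run:
```python
from h import *
pick(NUT,-15,36,29,40)
im,_=optics.grab_frame("side"); cv2.imwrite("pics/s1.png",cv2.resize(im[200:400,220:440],(660,600))[:,:,::-1])
```

```text
pick hit False width 27.513626554731122 z [ 570.7 -412.2   29.4] F [0.1 0.7 0.2] t 3.7167
lifted width 27.96823217873714 dFz -0.5575075834655252 t 4.575
```

View pics/s1.png

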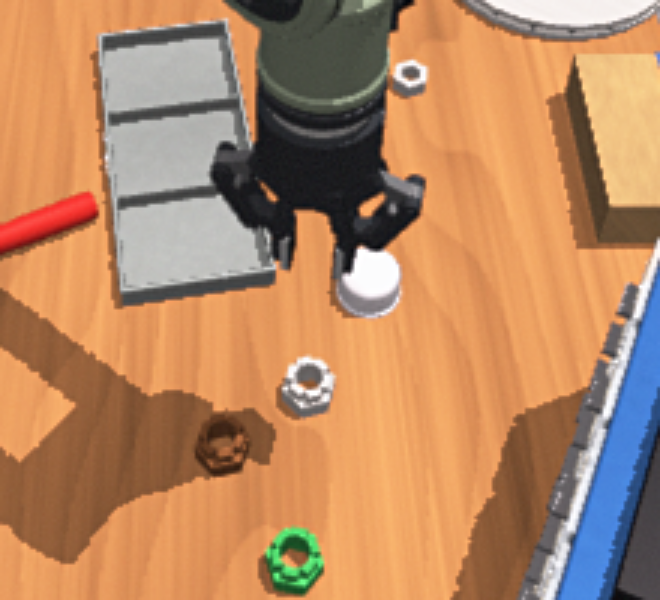

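The nut was not gripped: the width ran to the commanded 28 and the nut is still at its place, crop (308,385). I'll measure where the tips really are.

Run:
```python
from h import *
def tips(w):
    ctrl.gripper_to(w); s=sensors.read_state(); print(s["eef_pos"].round(1),"w",s["grip_width"],ctrl.tcp_to_tips)
    im,d=optics.grab_frame("side"); W=cloud("side",d); m=(np.hypot(W[...,0]-570.7,W[...,1]+412)<75)&(W[...,2]>90)
    p=W[m]; p=p[np.argsort(p[:,2])]; print("low z",p[:30:6].round(0).tolist())
    return im
tips(28); tips(58); im=tips(80)
d=optics.grab_frame("side")[1]; clusters("side",d,im,box=(500,650,-480,-300))
```

```text
[ 569.8 -411.4  168. ] w 27.938017695308258 25.0
low z [[559.0, -399.0, 184.0], [583.0, -426.0, 187.0], [593.0, -425.0, 189.0], [547.0, -412.0, 190.0], [548.0, -415.0, 191.0]]
[ 570.5 -412.   170.1] w 58.06454326856406 25.0
low z [[543.0, -405.0, 187.0], [537.0, -413.0, 192.0], [531.0, -407.0, 194.0], [602.0, -432.0, 196.0], [608.0, -428.0, 197.0]]
[ 570.5 -412.   170. ] w 79.93607476378594 25.0
low z [[612.0, -432.0, 195.0], [531.0, -408.0, 199.0], [609.0, -433.0, 200.0], [616.0, -429.0, 201.0], [607.0, -432.0, 203.0]]
side [342. 294.] n 314 ztop 36.7 all [ 624. -326.] [46. 49.] 44 top [ 625. -324.] [36. 41.] [212. 207. 210.]
side [302. 292.] n 104 ztop 25.5 all [ 526. -315.] [51. 13.] 20 top [ 526. -315.] [51. 13.] [112. 112. 111.]
side [322. 328.] n 230 ztop 30.5 all [ 571. -413.] [40. 36.] 72 top [ 571. -412.] [32. 33.] [178. 170. 168.]
side [297. 347.] n 148 ztop 30.7 all [ 512. -456.] [38. 22.] 90 top [ 511. -455.] [33. 20.] [99. 59. 35.]
```

Run:
```python
from h import *
a=np.radians(-15); u=np.array([np.cos(a),np.sin(a)])
for n in("side","top"):
    c=optics.camera_params(n)
    for z in (145,185):
        for h in(-40,40):
            X=np.array([*(np.array([570.5,-412])+u*h),z]); p=c["mtx"]@(c["R"]@X+c["t"]); print(n,z,h,(p[:2]/p[2]).round())
im,d=optics.grab_frame("side"); cv2.imwrite("pics/s2.png",cv2.resize(im[220:340,260:400],(700,600),interpolation=cv2.INTER_CUBIC)[:,:,::-1])
```

```text
side 145 -40 [305. 294.]
side 145 40 [343. 301.]
side 185 -40 [304. 283.]
side 185 40 [344. 291.]
top 145 -40 [446. 227.]
top 145 40 [452. 200.]
top 185 -40 [450. 226.]
top 185 40 [456. 198.]
```

View pics/s2.png

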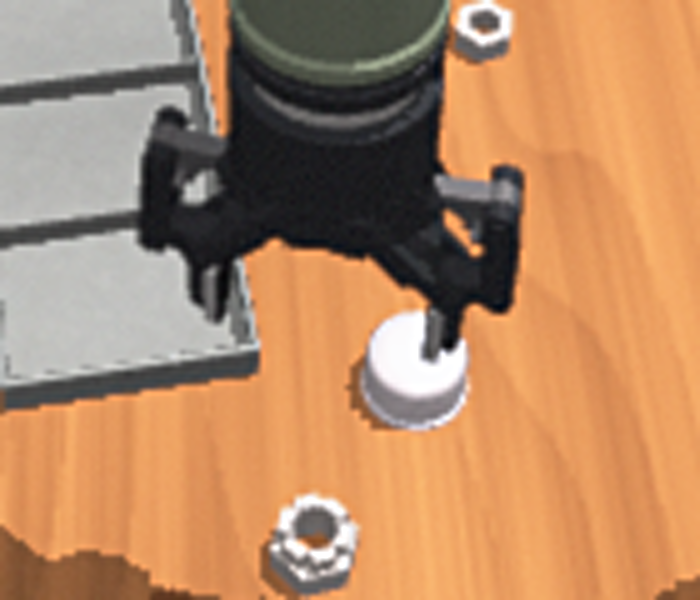

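The picture shows tips at px (303,284) and (347,292), which corresponds to z≈185 with the TCP reading 170. The true fingertips are therefore about 15 mm behind the reported TCP, not 25 mm ahead, so `tcp_to_tips` does not hold here. I'll calibrate by a gentle touch on bare bench at two openings.

Run:
```python
from h import *
xy=(555,-365.)
R=rot(-15,[*xy,100]); ctrl.gripper_to(36); ctrl.move_ptp([*xy,60],R)
for w in(36,64):
    ctrl.gripper_to(w); ctrl.move_l([*xy,14],vel=120,threshold=8)
    h=ctrl.move_l([*xy,-30],vel=15,threshold=4); s=sensors.read_state(); print(w,h,s["eef_pos"].round(1),s["force"].round(1),s["grip_width"],s["t"]); ctrl.move_l([*xy,60],vel=150)
```

```text
36 True [ 555.  -365.   -11.7] [-0.3  0.7  3.8] 36.181479721864264 9.3333
64 True [ 555.  -365.   -16.7] [-0.7  1.   5.4] 64.04065734034016 12.7667
```

Calibrated: tips are at TCP z + 12 mm (opening 36) and + 17 mm (opening 64). I'll correct the heights and retry the nut.

Run:
```python
from h import *
pick(NUT,-15,36,-8,40)
if sensors.read_state()["grip_width"]>30: place(slot(T3,-95),T3[2],36,-8)
im,d=optics.grab_frame("side"); clusters("side",d,im,box=(380,650,-480,-150))
cv2.imwrite("pics/s3.png",cv2.resize(im[180:360,220:420],(660,594),interpolation=cv2.INTER_CUBIC)[:,:,::-1])
```

```text
pick hit False width 35.375741545449024 z [ 571.1 -412.5   -7.1] F [-0.2  0.4  0.6] t 15.8083
lifted width 34.895502064351284 dFz -1.9918329248955327 t 16.85
place hit True [ 481.3 -273.5   -4.2] want z -5 w 34.9998873333773
t 20.1667
side [335. 246.] n 806 ztop 93.9 all [ 615. -203.] [60. 63.] 73 top [ 616. -201.] [55. 53.] [172. 169. 165.]
side [283. 276.] n 654 ztop 25.7 all [ 476. -233.] [129. 181.] 7 top [ 477. -233.] [127. 181.] [118. 118. 116.]
side [247. 269.] n 84 ztop 28.3 all [ 388. -241.] [23. 24.] 22 top [ 389. -242.] [22. 20.] [211.  50.  43.]
side [284. 278.] n 206 ztop 33.8 all [ 484. -276.] [37. 35.] 86 top [ 481. -274.] [32. 32.] [157. 150. 149.]
side [343. 293.] n 370 ztop 36.9 all [ 625. -324.] [47. 49.] 4 top [ 626. -324.] [42. 42.] [215. 210. 213.]
side [294. 348.] n 242 ztop 30.6 all [ 504. -456.] [39. 36.] 70 top [ 505. -455.] [33. 32.] [115.  69.  41.]
```

View pics/s3.png

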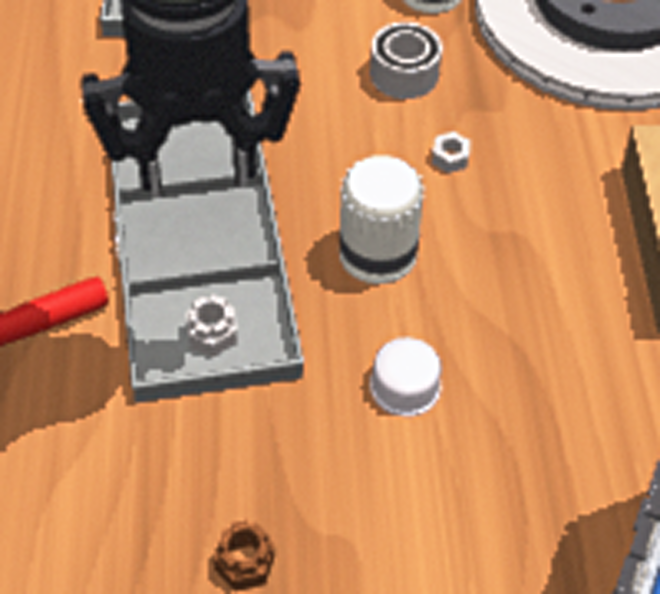

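The nut sits flat and centred at crop (210,320); its top reads 33.8 − 2.5 ≈ 31 = 28 + 3. Next are the two bearings and the cap, each guarded by a width check.

Run:
```python
from h import *
for xy,w,z,f,T,y in((BL,64,-11,70,T3,95),(BS,52,-8,60,T2,47.5),(CAP,50,-8,30,T2,-47.5)):
    pick(xy,T[2],w,z,f)
    if abs(sensors.read_state()["grip_width"]-w)>3.5: print("BAD"); break
    place(slot(T,y),T[2],w,z)
im,d=optics.grab_frame("side"); cv2.imwrite("pics/s4.png",cv2.resize(im[80:350,200:420],(489,600),interpolation=cv2.INTER_CUBIC)[:,:,::-1])
clusters("side",d,im,box=(380,720,-380,350))
```

```text
pick hit False width 62.21246496135182 z [657.9   1.9 -10. ] F [0.9 0.4 2.3] t 23.5083
lifted width 62.62898512859084 dFz -5.655514795331404 t 24.5667
place hit True [458.2 -84.9  -7.1] want z -8 w 62.34468478699675
t 28.1
pick hit False width 50.625544204590874 z [628.1 314.8  -7.1] F [-0.3  0.5  2.8] t 31.5
lifted width 50.73749126481567 dFz -7.1089296895558975 t 32.5417
place hit True [450.1 206.   -4.2] want z -5 w 50.54386813048808
t 36.0083
pick hit False width 49.16847973387774 z [ 626.6 -323.9   -7.2] F [0.2 0.1 0.8] t 39.8417
lifted width 49.19774404559153 dFz -1.199802152186627 t 40.8833
place hit True [443.5 111.2  -4.3] want z -5 w 48.61670771015348
t 45.2333
side [273. 168.] n 1050 ztop 40.8 all [447. 159.] [204. 129.] 86 top [450. 162.] [141.  50.] [121. 118. 117.]
side [327. 156.] n 296 ztop 47.8 all [623. 194.] [61. 57.] 87 top [623. 194.] [61. 56.] [31. 27. 28.]
side [350. 170.] n 395 ztop 62.4 all [691. 110.] [56. 62.] 1 top [693. 113.] [50. 51.] [169. 167. 164.]
side [279. 245.] n 1538 ztop 41.4 all [ 470. -178.] [129. 292.] 7 top [459. -84.] [63. 62.] [114. 111. 109.]
side [356. 225.] n 90 ztop 18.8 all [ 687. -100.] [34. 29.] 85 top [687. -99.] [34. 28.] [171. 163. 161.]
side [335. 246.] n 807 ztop 94.1 all [ 616. -203.] [59. 63.] 71 top [ 616. -199.] [51. 51.] [163. 160. 158.]
side [247. 269.] n 86 ztop 27.5 all [ 390. -241.] [22. 26.] 7 top [ 390. -242.] [25. 20.] [203.  45.  39.]
side [284. 278.] n 204 ztop 33.4 all [ 486. -270.] [49. 38.] 49 top [ 482. -273.] [32. 31.] [150. 144. 142.]
```

View pics/s4.png

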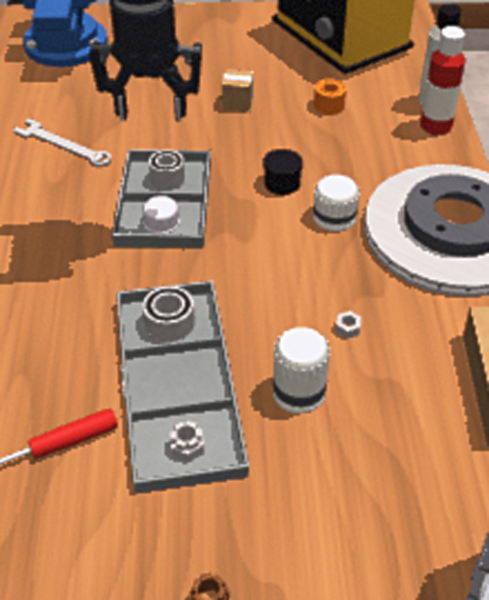

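The bearings are at (165,168) and (167,310), the cap at (160,213) and the nut at (185,438), all flat in their compartments. The tall filter is last and goes in the middle compartment.

Run:
```python
from h import *
pick(FIL,T3[2],64,20,60,up=190)
if abs(sensors.read_state()["grip_width"]-64)<4: place(slot(T3,0),T3[2],64,20,up=190)
ctrl.move_ptp([400,-380,230],rot(0,[400,-380,230]))
ims=[]
for n in("top","side"):
    im,d=optics.grab_frame(n); ims.append(im); clusters(n,d,im,zmin=28,box=(380,720,-380,350)); clusters(n,d,im,zmin=7,box=(670,720,-130,150))
cv2.imwrite("pics/s5.png",cv2.resize(np.hstack([ims[1][80:350,200:420]]),(489,600),interpolation=cv2.INTER_CUBIC)[:,:,::-1])
```

```text
pick hit False width 63.13759094308949 z [ 615.9 -199.9   20.9] F [0.9 0.4 1.5] t 48.525
lifted width 62.844001375022664 dFz -4.199428577631618 t 49.525
place hit True [ 469.8 -179.1   23.7] want z 23 w 62.795876650863946
t 52.7167
top [264. 180.] n 347 ztop 63.0 all [691. 115.] [62. 56.] 89 top [692. 114.] [49. 50.] [168. 166. 163.]
top [239. 203.] n 308 ztop 49.1 all [624. 193.] [58. 59.] 58 top [624. 193.] [57. 57.] [67. 52. 45.]
top [363. 252.] n 400 ztop 97.8 all [ 469. -178.] [63. 62.] 71 top [ 471. -178.] [51. 49.] [166. 165. 162.]
top [331. 257.] n 257 ztop 44.0 all [459. -83.] [61. 62.] 44 top [458. -83.] [61. 60.] [115. 108.  99.]
top [234. 261.] n 194 ztop 44.0 all [451. 207.] [50. 51.] 24 top [450. 207.] [48. 48.] [111. 103.  94.]
top [266. 262.] n 200 ztop 40.7 all [444. 111.] [46. 45.] 89 top [445. 112.] [36. 42.] [183. 179. 178.]
top [265. 179.] n 325 ztop 63.1 all [695. 115.] [62. 50.] 90 top [693. 113.] [49. 48.] [170. 168. 165.]
top [335. 182.] n 62 ztop 21.2 all [ 686. -100.] [31. 30.] 87 top [ 688. -102.] [30. 27.] [173. 164. 160.]
side [274. 153.] n 163 ztop 42.8 all [450. 207.] [51. 55.] 28 top [449. 207.] [51. 54.] [134. 127. 125.]
side [327. 154.] n 220 ztop 47.8 all [623. 193.] [58. 57.] 4 top [623. 193.] [58. 57.] [41. 34. 36.]
side [351. 168.] n 303 ztop 63.3 all [694. 111.] [58. 58.] 20 top [695. 113.] [49. 47.] [203. 201. 197.]
side [272. 174.] n 143 ztop 40.8 all [444. 109.] [46. 48.] 26 top [442. 111.] [40. 34.] [233. 229. 232.]
side [279. 233.] n 836 ztop 96.8 all [ 468. -130.] [ 64. 162.] 3 top [ 474. -180.] [52. 46.] [174. 170. 167.]
side [283. 275.] n 79 ztop 34.6 all [ 481. -274.] [31. 32.] 16 top [ 481. -274.] [31. 32.] [203. 196. 194.]
side [351. 170.] n 351 ztop 62.8 all [695. 111.] [61. 50.] 90 top [695. 114.] [48. 49.] [184. 182. 179.]
side [356. 225.] n 87 ztop 20.1 all [ 687. -102.] [31. 32.] 31 top [ 686. -101.] [31. 30.] [182. 175. 173.]
```

View pics/s5.png

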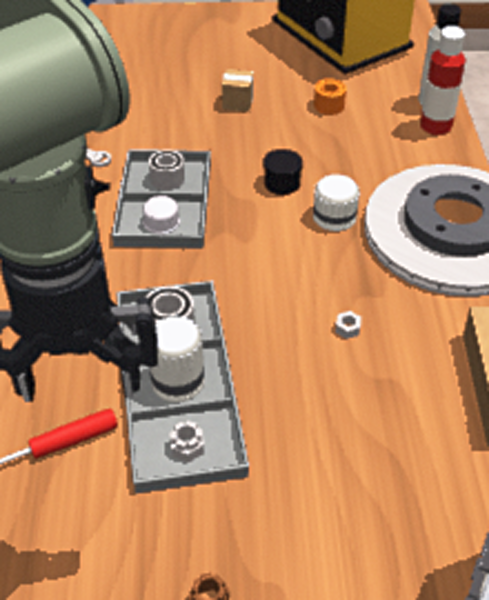

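All five parts stand flat in their compartments: the filter at (178,358), bearings at (168,303) and (165,168), nut at (185,438) and cap at (160,213). The short filter and plain nut haven't moved, and the arm is clear. Handing in.

```bash
python3 -c "
from h import *
ctrl.hold(0.5); ctrl.finish_job(); print(sensors.read_state()['t'])"
```

```text
the job is handed in; nothing more can be done
the job is handed in; nothing more can be done
```

I handed in the job with all five parts in their compartments, at about 54 s of the 122 s allowed; no verdict is reported.

- **Long tray:** castle nut at y −95, tall filter in the middle, large bearing at y +95.
- **Short tray:** dust cap at y −47.5, small bearing at y +47.5.

**Last checks:**
- Both cameras put the large bearing, small bearing, tall filter and dust cap within about 5 mm of their compartment centres. In that last look the side view alone showed the nut, also centred.
- Tops read about 3 mm higher than on the bench, which is the tray floor thickness.
- The short filter and plain nut measured within about 3 mm of their start.
- The gripper was open and clear of everything.

**What disagreed:**
- **Fingertip offset:** the stated `tcp_to_tips` of 25 mm was wrong. The tips really sit 12 to 17 mm behind the reported TCP, so the first nut grasp closed on air without moving anything. I found this in the images, calibrated it by two light touches on the bench, and corrected all the grasp heights.
- **Depth bias:** camera depth made heights read about 2 to 4 mm too high throughout.

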